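# Key a toothed wheel onto the drive spindle

### The arm

A 6-joint arm with a two-finger parallel gripper is mounted at the origin on a cart in front of the work surface, level with it; the furniture and walls round the work are solid. World frame = base frame: x ahead of the robot, y to its left, z up, the work surface at z = 0. Lengths are in mm, angles in rad, forces in N, time in s.
With the tool pointing down it reaches from about 350 to 875 mm from the base axis. Payload 4.2 kg.
Tool frame: the origin (TCP) lies midway between the tips of the shut fingers; the grasp point (between the pads) lies 19 mm behind it (arm.grip_depth is the distance from the TCP to the grasp point, in mm); z points along the fingers, x is the direction in which the jaws open and shut, and the axes are right-handed (so a half turn about z gives the same grasp; the last joint's range is limited). The gripper opens to 85 mm and grips with 20 to 120 N. Pads are 22 mm wide; open, the fingers measure 114 mm over their backs; the gripper's body (76 mm by 85 mm) begins 54 mm behind the grasp point. The pads swing forward as they close: fully open they stand 13 mm farther back than shut.
Start: joints at [1.366, 0.385, 0.008, 0, -1.194, -0.259], TCP at [279.56, 558.968, 231.312] pointing down, gripper open.
Joint ranges: [-3.14, 3.14], [-1.21, 2.06], [-1.07, 1.41], [-3.16, 2.05], [-2.99, -0.16], [-3.1, 3.1]. Speed limits (rad/s): [2.79, 2.79, 3.14, 3.14, 3.14, 3.14].

### API

Orientations are given as a unit quaternion [x, y, z, w].
In Python, from bench import arm, eyes, find_in, silhouettes gives the robot as it stands. The module is installed in compiled form; this text tells all that it offers.
- The arm moves only by the tool play_rows, never from a script. Its arguments are lists of equal length, an entry for each row: "offset": the shift along the world's x, y, z in mm, a list of three; "turn": the turn about the world's z in rad. In form: {"offset": [[x, y, z], ...], "turn": [turn, ...]}. A call has 1 to 12 rows; each row shifts and turns the pose as measured when the row begins; what a row does not reach is not made up. A row lasts 1/10 s, in which the tool goes at most 50 mm and 8.59 degrees, less where a joint would pass 70% of its speed; a pose out of reach is approached as far as the arm can. A call is refused whole if a number of a shift passes 50 or a number of a turn 0.15, either way. A call with a gripper value outside its range is refused whole. "grip" is the gripper's target within -1 to 1 (fully open at 1, half-way at 0, shut at -1), set as the call begins (left out, the last holds). The fingers move at their own pace and stop on an object; the grip force is fixed at half the most. Time passes only in rows, so rows that do not move let the fingers close. It gives the time, the measured TCP pose, the force and the opening at its end, in the units of the state.
- arm.read_state(): the state, without advancing time (a new reading comes with each control period).
- eyes.get_image(name): name is "scene" or "side" or "wrist"; returns (picture, depth): 400x640x3 uint8, red, green, blue; 400x640 float32, mm along the optical axis (not along the pixel's ray), 0 where there is no reading.
- eyes.camera_params(name): a dict with "camera_matrix" (3x3 intrinsics, pixels), "camera_from_world" (4x4, takes a point from world to camera coordinates). Camera axes: x right, y down, z forward; pixel columns grow to the right and rows downward; lengths in mm; the calibration is good to about 2 mm. A picture is of the moment at which its call begins: read the wrist's pose just before it. camera_params takes no time and is no camera call; for the wrist camera it gives the pose at the moment of the call.
- arm.job_done(): hands the job in, once; it reports no verdict.
Trained networks look in the newest picture that a camera, given by its name, has taken for a name from the list of things; names that differ only in an ending like _2 or _b are one class to them, and where a whole thing is asked for, a point or a joint stands for the part that bears it (a point fixed in the world has none). Each returns a list of dicts, best first, with "score" (0 to 1); they miss things now and then, are a little off and sometimes report something else, mostly with a low value. They report only what shows in the picture. A call takes as long as a camera call. They do not tell look-alikes from the thing itself.
- find_in(camera, query): "bbox" ([centre column, centre row, width, height] in pixels, round what is visible of it).
- silhouettes(camera, query): "mask" (400x640 bool, what is visible of it) and "bbox" ([centre column, centre row, width, height] in pixels, round what is visible of it).
The state is a dict: "clock": time; "joints": joint angles; "joint_vel": joint speeds; "joint_efforts": joint torques, N m; "position": TCP position; "ee_rot": TCP orientation; "contact_force": force on the tool from outside, world axes, zero at the start; "wrist_torque": the same for the moment, N m; "gripper_width": finger opening in mm.
Only numpy, scipy, OpenCV 4.12 (cv2) and the standard library are available. Lean on these libraries where they do the work, as an engineer would, in place of code of your own. Each camera call takes 0.05 s, during which the arm holds its last target. There are 200 camera calls.

### The job

Take the square key out of its block and drop it into the slot of the drive unit's upright shaft, so that it goes all the way down into the collar's pocket and stays standing there. Then put the toothed wheel on the shaft with its toothed rim at the bottom, turn it until its keyway drops over the key, bring it down flat against the collar and let go. Work by feel and never press hard on the shaft (50 N is the limit), and leave the other things on the desk where they are.

Things in the scene. Friction and masses are not known exactly. Their poses are not given: they have to be found in the camera images.
- drive_unit: Fixed drive unit: dark base plate 120 x 90 x 8 mm, grey gearbox 68 x 70 mm up to 45 mm high, small dark motor lying behind it (42 mm high). Origin: under the plate, on the desk; z up, x from gearbox to motor. On the gearbox, axis at x = -12, y = 0 mm, stands the upright steel spindle: a collar 50 mm in diameter, 45 to 75 mm above the desk, then a shaft 24 mm in diameter, top at 103 mm.
- collar_face (a point): Point on the spindle's axis level with the collar's upper face, fixed to the unit, axes as the unit's. Shaft top (2 mm chamfer): z = +28 mm. The spindle turns stiffly (0.09 N m) and stays where left: its slot points an unmeasured way, up to 0.8 rad (46 degrees) either side of this +x; see or feel for it. A hard push sideways or down turns it along.
- shaft_top (a point): Centre of the shaft's top end, fixed to the unit. The slot starts here: one groove down the shaft's side, open at the top and outwards, 9.5 mm wide, its flat bottom 7.25 mm from the axis. It goes on into the collar as a pocket 9.5 x 9.5 mm, 27 mm deep below the collar's face (55 mm below this point), its middle 12 mm from the axis.
- key_block: Fixed grey plastic block 60 x 44 x 28 mm (foot 80 mm long) with one square pocket in the middle of its top, 9.5 x 9.5 mm, 20 mm deep, sides along the block's x and y, in which the key stands. Origin: centre of the underside, z up.
- key: Loose square steel key 8 x 8 x 46 mm, 25 g, ends chamfered 1 mm, upright in the block, 26 mm out of it. Origin: centre of its lower end; z along it, x and y square to its sides. Home in the shaft its top is 19 mm above the collar and it sticks 4 mm out of the shaft. Held by its top 9 mm, fingers clear the shaft's top while its foot is already in the pocket; let go, it falls home.
- wheel: Loose aluminium toothed wheel, 200 g, flat on the desk: toothed rim 60 mm in diameter, 12 mm high, on it a smooth boss 44 mm in diameter up to 36 mm (grip here). Bore 26 mm with one keyway 10 mm wide reaching 18 mm from the axis. Origin: on the axis at the underside; z up, keyway on the +x side. On the shaft it first rests on the key's top, until the keyway is turned over the key.
- objective_can: Bystander: clear-topped round can, 39 mm in diameter, 66 mm high. Origin under its centre.
- immersion_oil: Bystander: small brown bottle, 25 mm in diameter, 56 mm high. Origin under its centre.
- lens_tissue: Bystander: blue booklet 55 x 85 x 10 mm. Origin under its centre.
- loupe: Bystander: small folding loupe 26 x 54 x 15 mm. Origin under its centre.
- dropper_bottle: Bystander: dropper bottle 42 mm in diameter, 110 mm high. Origin under its centre.
Things that resemble listed ones, but are neither listed nor needed, are in the scene too. What is shaped like the wheel but red or yellow is not meant.

How it is judged:
By the outcome, as a careful person would: the job done as asked, in the order asked, and still so for the second after the job is handed in, with the robot touching nothing.
It also fails if it takes over 72 s, if anything falls off the work surface, if the arm or the gripper's body presses on something with over 40 N, if the wrist force passes 120 N, or if a joint passes its speed limit or range.

## Working session

There is one attempt and no reset: what is moved stays moved. The work goes in short steps, Python scripts to look and compute and a tool call to move; the robot and the scene stay as the last step left them, time stands still between calls to the robot, and variables do not carry over. Pictures are saved under pics/ and viewed, on a budget of 10 in all, crops included, one or two more only if the job needs it, and the job is handed in when it is done.

Besides the shell and the picture viewer there is one more tool, called after ">>>" as a command line: name --pt "numbers of a row" for each row, then --argument value for the rest. play_rows: Moves the arm, as the interface text tells. Its arguments: {"type":"object","properties":{"offset":{"type":"array","items":{"type":"array","items":{"type":"number"}}},"turn":{"type":"array","items":{"type":"number"}},"grip":{"type":"number"}},"required":["offset","turn"]}

```bash
mkdir -p pics; cat > h.py <<'E'
import numpy as np, cv2
from bench import arm, eyes, find_in, silhouettes
def shot(n):
    im,d=eyes.get_image(n); P=eyes.camera_params(n); return im,d,np.array(P["camera_matrix"]),np.array(P["camera_from_world"])
def cloud(d,K,T):
    v,u=np.mgrid[:400,:640]; z=d.astype(float)
    p=np.stack([(u-K[0,2])/K[0,0]*z,(v-K[1,2])/K[1,1]*z,z],-1)
    w=(p-T[:3,3])@T[:3,:3]; w[d==0]=np.nan; return w
def proj(p,K,T):
    q=T[:3,:3]@np.array(p,float)+T[:3,3]; q=K@q; return q[:2]/q[2]
def save(n,im,crop=None,s=1):
    if crop: u0,v0,u1,v1=crop; im=im[v0:v1,u0:u1]
    im=cv2.resize(im,None,fx=s,fy=s,interpolation=cv2.INTER_CUBIC); cv2.imwrite(f"pics/{n}.png",im[:,:,::-1])
E
python3 - <<'E'
from h import *
s=arm.read_state(); print(s["clock"],s["position"],s["ee_rot"],s["gripper_width"],s["contact_force"],arm.grip_depth)
ims=[]
for c in("scene","side"):
    im,d,K,T=shot(c); W=cloud(d,K,T); np.savez(f"{c}.npz",im=im,d=d,K=K,T=T); ims.append(im)
    print(c,"campos",(-T[:3,:3].T@T[:3,3]).round())
    for q in("drive_unit","key_block","key","wheel","dropper_bottle","objective_can","shaft_top"):
        for r in silhouettes(c,q)[:4]:
            m=r["mask"]; print(q,round(r["score"],2),np.round(r["bbox"]),np.nanmedian(W[m],0).round(), "top",np.nanpercentile(W[m][:,2],98).round(),im[m].mean(0).round())
save("a_scene",ims[0]); save("a_side",ims[1])
print(arm.read_state()["clock"])
E
```

```text
0.0 [279.29967544 558.44792511 230.19991276] [-5.25594860e-01  8.50734264e-01 -6.24945977e-04 -9.29563766e-04] 85.28906994895574 [ 0.26953936 -0.26457936  0.56412356] 18.700000000000003
scene campos [ 102. -612.  491.]
drive_unit 0.6 [310. 232.  66.  56.] [510. -41.  38.] top 102.0 [109. 103.  97.]
key_block 0.61 [348. 319.  48.  44.] [ 428. -264.   29.] top 32.0 [129. 123. 114.]
wheel 0.95 [197. 218.  24.  19.] [363. 226.  20.] top 40.0 [150. 133.  22.]
wheel 0.7 [209. 199.  20.  21.] [420. 299.  25.] top 40.0 [129.  39.  25.]
wheel 0.65 [230. 208.  26.  23.] [453. 215.  24.] top 40.0 [134. 134. 128.]
wheel 0.55 [268. 199.  25.  21.] [546. 190.  23.] top 40.0 [147. 131.  29.]
dropper_bottle 0.65 [358. 191.  20.  35.] [721.  35.  50.] top 108.0 [136. 127. 111.]
objective_can 0.63 [297. 179.  14.  21.] [673. 241.  40.] top 69.0 [117. 109.  96.]
objective_can 0.33 [351. 305.   3.  14.] [ 440. -256.   45.] top 57.0 [112. 102.  94.]
shaft_top 0.94 [308. 233.  64.  53.] [511. -40.  39.] top 103.0 [111. 104.  98.]
shaft_top 0.2 [356. 191.  17.  37.] [722.  35.  48.] top 107.0 [137. 127. 111.]
side campos [323. 846. 848.]
drive_unit 0.59 [334. 211.  48.  44.] [525.   1.  37.] top 103.0 [123. 116. 111.]
key_block 0.59 [380. 174.  19.  17.] [ 442. -239.   25.] top 31.0 [131. 123. 115.]
wheel 0.76 [345. 315.  24.  19.] [429. 307.  34.] top 377.0 [185.  62.  45.]
wheel 0.68 [340. 289.  26.  29.] [459. 242.  18.] top 38.0 [173. 169. 161.]
wheel 0.61 [375. 302.  27.  25.] [367. 253.  22.] top 38.0 [189. 172.  29.]
wheel 0.57 [305. 270.  26.  23.] [554. 215.  22.] top 38.0 [189. 172.  36.]
dropper_bottle 0.56 [264. 206.  13.  34.] [727.  57.  54.] top 106.0 [156. 147. 130.]
objective_can 0.63 [248. 263.  16.  12.] [678. 257.  65.] top 68.0 [200. 190. 177.]
shaft_top 0.55 [332. 211.  44.  40.] [525.   2.  37.] top 101.0 [120. 114. 110.]
0.8
```

View pics/a_scene.png

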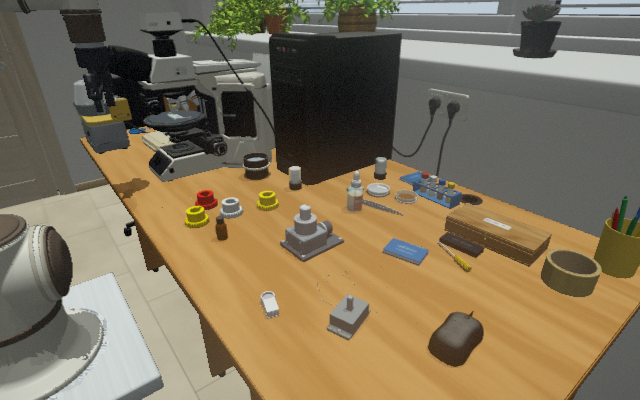

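View pics/a_side.png

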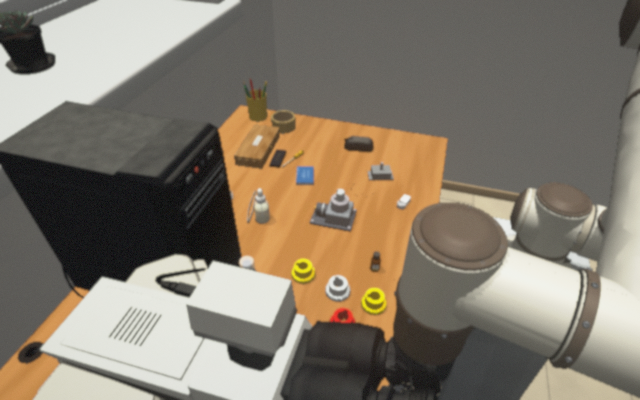

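The grey wheel is at scene pixel (231,207). Its look-alikes are yellow (196,216), red (206,199) and yellow (267,200), so I choose the grey one. The drive unit is at (312,230) and the key stands in its block at (349,303). Next I refine these positions from depth.

```bash
python3 - <<'E'
from h import *
from scipy.optimize import least_squares
def circ(p,R):
    f=lambda c:np.hypot(p[:,0]-c[0],p[:,1]-c[1])-R
    r=least_squares(f,p.mean(0)[:2],loss="soft_l1",f_scale=1.); return r.x.round(1),len(p)
for c in("scene","side"):
    z=np.load(c+".npz"); W=cloud(z["d"],z["K"],z["T"]).reshape(-1,3); W=W[np.isfinite(W[:,0])]
    def box(cx,cy,r,z0,z1): return W[(abs(W[:,0]-cx)<r)&(abs(W[:,1]-cy)<r)&(W[:,2]>z0)&(W[:,2]<z1)]
    t=box(460,228,40,14,34); print(c,"boss",circ(t,22))
    t=box(510,-20,60,80,100); print("shaft",circ(t,12) if len(t)>4 else len(t))
    t=box(510,-20,60,48,72); print("collar",circ(t,25), )
    t=box(440,-250,60,35,52); print("key",t.mean(0).round(1),len(t))
    t=box(440,-250,60,26,32); r=cv2.minAreaRect(t[:,:2].astype(np.float32)); print("blocktop",r)
    t=box(520,-20,110,4,12); r=cv2.minAreaRect(t[:,:2].astype(np.float32)); print("plate",r)
P=eyes.camera_params("wrist");T=np.array(P["camera_from_world"]);s=arm.read_state()
print("K",P["camera_matrix"],"cam",-T[:3,:3].T@T[:3,3]-s["position"],"fwd",T[2,:3],"right",T[0,:3])
E
```

```text
scene boss (array([457.9, 229.5]), 172)
shaft (array([520.7, -20.6]), 88)
collar (array([520.9, -20.7]), 258)
key [ 440.9 -255.4   43.9] 50
blocktop ((443.3282165527344, -253.24948120117188), (61.7778434753418, 44.87961196899414), 19.267839431762695)
plate ((520.0010986328125, -18.653717041015625), (218.75242614746094, 217.05104064941406), 0.3192916810512543)
side boss (array([460. , 231.9]), 167)
shaft (array([522.6, -20.5]), 49)
collar (array([522. , -20.6]), 126)
key [ 444.5 -250.2   44.3] 15
blocktop ((444.05609130859375, -249.96798706054688), (60.20363998413086, 47.85068130493164), 17.704729080200195)
plate ((520.4063720703125, -16.8226318359375), (216.85105895996094, 204.3965606689453), 0.20010121166706085)
K [[280.9638587    0.         321.00540461]
 [  0.         280.9638587  201.2501459 ]
 [  0.           0.           1.        ]] cam [ 64.47094707 -32.41204588 141.32911565] fwd [-0.25128994  0.12612104 -0.95965976] right [-4.47147185e-01 -8.94460272e-01 -4.65448075e-04]
```

>>> play_rows --pt "22 -41 -5" --pt "22 -41 -5" --pt "22 -41 -10" --pt "22 -41 -10" --pt "23 -41 -12" --pt "23 -41 -12" --pt "23 -41 -13" --pt "23 -41 -13" --pt "0 0 0" --turn '[-0.1,-0.1,-0.1,-0.1,-0.1,-0.1,-0.1,-0.08,0]'

```text
clock: 1.7
position: [462.6, 221.6, 150.1]
ee_rot: [-0.149, 0.989, 0.001, 0.003]
contact_force: [-0.3, -0.9, 0.6]
gripper_width: 85.8
```

```bash
python3 - <<'E'
from h import *
im,d,K,T=shot("wrist"); np.savez("w1.npz",im=im,d=d,K=K,T=T)
W=cloud(d,K,T)
for r in silhouettes("wrist","wheel")[:4]:
    m=r["mask"]; print(round(r["score"],2),np.round(r["bbox"]),np.nanmedian(W[m],0).round(1),im[m].mean(0).round())
print(proj([459,230.5,36],K,T), arm.read_state()["joints"])
save("w1",im,None,1.2)
E
```

```text
0.93 [240. 146.  64.  59.] [552.9 202.9  27.8] [196. 184.  28.]
0.81 [331. 280.  52.  59.] [427.4 309.9  22.9] [121.  20.  17.]
0.74 [398. 235.  57.  58.] [377.  236.7  19.1] [173. 149.  12.]
0.6 [324. 199.  56.  58.] [461.3 226.9  26.2] [123. 120. 121.]
[324.15365036 205.60024888] [ 0.77051658  0.26918896 -0.38330948  0.00340619 -0.90728038 -0.46713183]
```

View pics/w1.png

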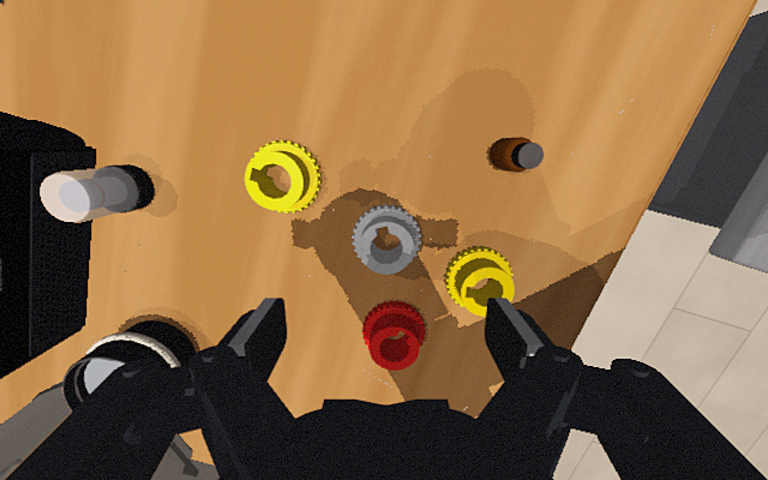

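>>> play_rows --pt "7 -41 6" --pt "8 -41 6" --pt "8 -41 6" --pt "8 -41 6" --pt "8 -41 6" --pt "7 -41 6" --pt "0 0 0" --turn '[0,0,0,0,0,0,0]'

```text
clock: 2.5
position: [513.2, -17.1, 194.7]
ee_rot: [-0.164, 0.986, 0.003, 0.012]
contact_force: [0.1, 0.3, 0.0]
gripper_width: 85.3
```

```bash
python3 - <<'E'
from h import *
im,d,K,T=shot("wrist"); np.savez("w2.npz",im=im,d=d,K=K,T=T); W=cloud(d,K,T)
def ring(z0,z1): 
    m=(abs(W[...,0]-521)<90)&(abs(W[...,1]+20)<90)&(W[...,2]>z0)&(W[...,2]<z1); return W[m]
t=ring(99,107); print("top mean",t.mean(0).round(1),len(t))
t=ring(72,78);c=cv2.minEnclosingCircle(t[:,:2].astype(np.float32)); print("collar",c,np.median(t[:,2]))
print("gear",cv2.minAreaRect(ring(42,47)[:,:2].astype(np.float32)),"plate",cv2.minAreaRect(ring(5,11)[:,:2].astype(np.float32)))
p=proj([521.5,-20.6,75],K,T); u,v=p.astype(int); print(p,proj([521.5,-20.6,103],K,T))
# left: whole view-around; right : zoom
a=cv2.resize(im[v-50:v+50,u-65:u+65],(780,600),interpolation=cv2.INTER_CUBIC); cv2.imwrite("pics/w2.png",a[:,:,::-1])
# orthographic reminder: pixel direction of world +x,+y
print((proj([541.5,-20.6,75],K,T)-p),(proj([521.5,-0.6,75],K,T)-p))
E
```

```text
top mean [521.9 -20.  101.2] 524
collar ((522.5223999023438, -19.06597328186035), 25.170703887939453) 73.51370205604674
gear ((530.2811889648438, -19.040050506591797), (81.9468765258789, 68.36943817138672), 1.8879894018173218) plate ((539.2456665039062, -18.78097915649414), (119.58519744873047, 89.70065307617188), 1.6591042280197144)
[317.87002396 188.99440726] [316.69058947 196.87687076]
[-19.91367078  -6.77875273] [-6.61447044 18.80231451]
```

View pics/w2.png

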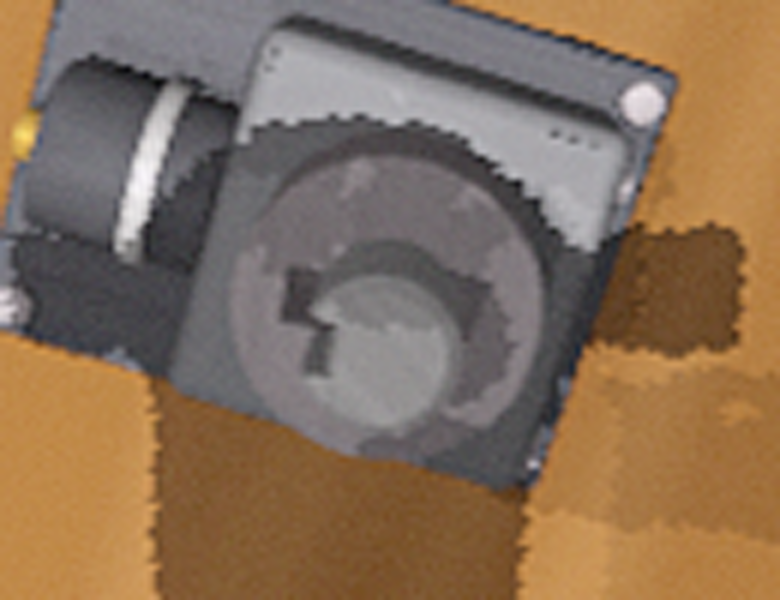

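>>> play_rows --pt "-10 -40 -8" --pt "-10 -40 -8" --pt "-11 -40 -8" --pt "-11 -39 -9" --pt "-11 -39 -9" --pt "-11 -39 -9" --pt "0 0 0" --turn '[0,0,0,0,0,0,0]'

```text
clock: 3.25
position: [453.9, -246.6, 144.8]
ee_rot: [-0.179, 0.984, 0.003, 0.018]
contact_force: [-1.3, 0.5, 0.1]
gripper_width: 85.1
```

```bash
python3 - <<'E'
from h import *
z=np.load("w2.npz"); W=cloud(z["d"],z["K"],z["T"]); r=np.hypot(W[...,0]-521.8,W[...,1]+20)
a=np.degrees(np.arctan2(W[...,1]+20,W[...,0]-521.8))
m=(r<23)&(W[...,2]<69); print("pocket px",m.sum(),"ang",a[m].round(),"r",r[m].round(),"z",W[...,2][m].round())
im,d,K,T=shot("wrist"); np.savez("w3.npz",im=im,d=d,K=K,T=T); W=cloud(d,K,T)
s=arm.read_state(); print(s["position"],s["ee_rot"],s["joints"],s["clock"])
def sel(z0,z1,R): 
    m=(abs(W[...,0]-443)<R)&(abs(W[...,1]+252)<R)&(W[...,2]>z0)&(W[...,2]<z1); return W[m]
t=sel(49,58,25); print("keytop",len(t),np.median(t,0),cv2.minAreaRect(t[:,:2].astype(np.float32)))
t=sel(25,31,60); print("block",np.median(t[:,2]),cv2.minAreaRect(t[:,:2].astype(np.float32)))
p=proj([443,-252,54],K,T);u,v=p.astype(int); print(p,(proj([463,-252,54],K,T)-p),(proj([443,-232,54],K,T)-p))
cv2.imwrite("pics/w3.png",cv2.resize(im[max(v-50,0):v+50,u-65:u+65],(780,600),interpolation=cv2.INTER_CUBIC)[:,:,::-1])
E
```

```text
pocket px 43 ang [ 9. 14. 20. 20. 20. 20.  8. 21. 23. 23. 24. 24. 13. 25. 26. 27. 27. 29.
 17. 27. 28. 29. 30. 23. 28. 28. 30. 31. 27. 28. 28. 30. 31. 28. 29. 30.
 30. 26. 27. 29. 30. 30. 34.] r [18. 18. 17. 16. 15. 14. 18. 18. 17. 16. 15. 14. 18. 18. 17. 16. 15. 14.
 18. 18. 17. 16. 15. 18. 18. 17. 16. 15. 18. 17. 16. 16. 15. 18. 17. 16.
 15. 18. 18. 17. 16. 15. 13.] z [57. 54. 47. 46. 46. 46. 67. 50. 47. 47. 46. 47. 65. 49. 48. 47. 47. 46.
 63. 50. 49. 49. 49. 60. 54. 54. 53. 52. 60. 59. 58. 57. 57. 63. 61. 61.
 61. 68. 67. 66. 66. 66. 68.]
[ 454.87228469 -245.37383284  145.48700332] [-0.17937212  0.98360326  0.00307934  0.01846023] [-0.19204198  0.27384795 -0.38530226 -0.02487885 -0.87964379  0.56835438] 3.3
keytop 91 [ 446.93483926 -253.05502429   53.0976746 ] ((446.6298828125, -252.66189575195312), (7.878200054168701, 7.571687698364258), 18.82146644592285)
block 27.484195929971357 ((446.2801818847656, -252.42141723632812), (59.89230728149414, 44.514644622802734), 19.31955909729004)
[341.01698656 203.47537797] [-21.66441549  -8.11326379] [-8.43867783 20.20302982]
```

View pics/w3.png

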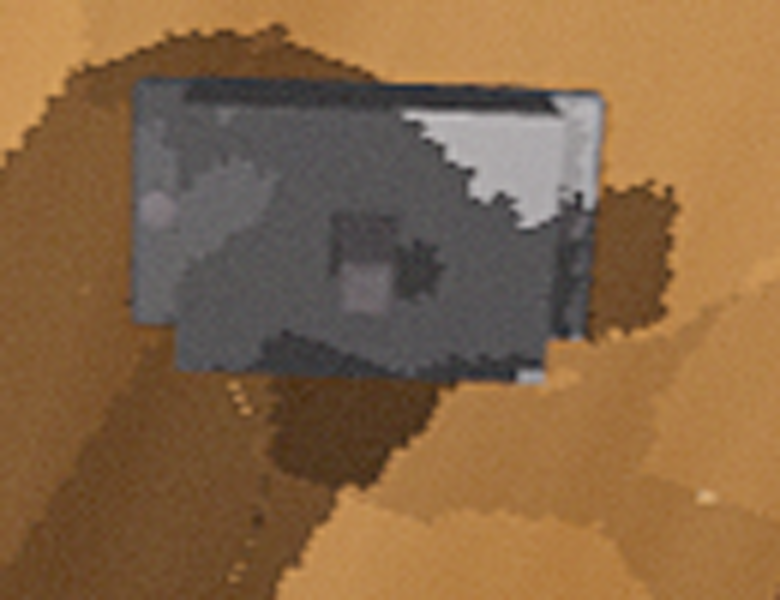

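>>> play_rows --pt "-2 45 0" --pt "-2 45 0" --pt "-2 45 0" --pt "-2 45 0" --pt "0 0 0" --pt "0 0 0" --turn '[0,0,0,0,-0.03,0]'

```text
clock: 3.9
position: [451.6, -47.7, 148.9]
ee_rot: [-0.173, 0.985, 0.003, 0.024]
contact_force: [-1.1, 0.3, 0.5]
gripper_width: 85.5
```

>>> play_rows --pt "0 -17 0" --pt "0 -17 0" --pt "0 -17 0" --pt "0 -17 0" --pt "0 -17 0" --pt "0 -17 0" --pt "0 -17 0" --pt "0 -17 0" --pt "0 -17 0" --pt "0 -17 0" --pt "0 -17 0" --pt "0 0 0" --turn '[0,0,0,0,0,0,0,0,0,0,0,0]'

```text
clock: 5.1
position: [458.4, -231.0, 153.7]
ee_rot: [-0.187, 0.982, 0.002, 0.03]
contact_force: [0.6, -0.3, -0.5]
gripper_width: 85.3
```

>>> play_rows --pt "0 0 0" --pt "0 0 0" --pt "0 0 0" --pt "0 0 0" --turn '[0,0,0,0]'

```text
clock: 5.5
position: [459.0, -228.7, 154.0]
ee_rot: [-0.189, 0.982, 0.002, 0.03]
contact_force: [0.3, 0.5, 0.5]
gripper_width: 85.4
```

>>> play_rows --pt "-10 0 0" --pt "-10 0 0" --pt "-10 0 0" --pt "-10 0 0" --pt "-10 0 0" --turn '[0,0,0,0,0]'

```text
clock: 6.0
position: [405.0, -227.7, 153.9]
ee_rot: [-0.19, 0.981, 0.003, 0.03]
contact_force: [0.2, -0.4, 0.5]
gripper_width: 84.9
```

>>> play_rows --pt "45 0 0" --pt "45 0 0" --pt "45 0 0" --pt "0 0 0" --turn '[0,0,0,0]'

```text
clock: 6.4
position: [536.0, -227.6, 153.7]
ee_rot: [-0.188, 0.982, 0.003, 0.029]
contact_force: [-0.8, 0.5, -0.9]
gripper_width: 85.5
```

>>> play_rows --pt "-45 0 0" --pt "-45 0 0" --pt "0 0 0" --turn '[0,0,0]'

```text
clock: 6.7
position: [441.7, -227.1, 151.0]
ee_rot: [-0.188, 0.982, 0.005, 0.026]
contact_force: [0.3, -0.7, -0.3]
gripper_width: 85.5
```

>>> play_rows --pt "48 0 0" --pt "48 0 0" --pt "-48 0 0" --pt "-48 0 0" --pt "48 0 0" --pt "48 0 0" --pt "-48 0 0" --pt "-48 0 0" --pt "48 0 0" --pt "48 0 0" --pt "-48 0 0" --pt "-48 0 0" --turn '[0,0,0,0,0,0,0,0,0,0,0,0]'

```text
clock: 7.9
position: [404.5, -222.6, 106.3]
ee_rot: [-0.184, 0.982, 0.025, -0.026]
contact_force: [-0.2, 0.0, 0.9]
gripper_width: 85.1
```

>>> play_rows --pt "0 0 0" --pt "0 0 0" --turn '[0,0]'

```text
clock: 8.1
position: [397.7, -222.1, 105.0]
ee_rot: [-0.183, 0.982, 0.027, -0.029]
contact_force: [0.7, -0.2, 1.0]
gripper_width: 85.2
```

>>> play_rows --pt "10 -40 10" --pt "10 -40 10" --pt "0 40 0" --pt "0 40 0" --pt "0 0 0" --turn '[0,0,0,0,0]'

```text
clock: 8.6
position: [420.4, -228.9, 128.4]
ee_rot: [-0.178, 0.983, 0.024, -0.025]
contact_force: [-0.7, -0.1, 0.5]
gripper_width: 85.8
```

>>> play_rows --pt "4 -48 0" --pt "4 -48 0" --pt "0 48 0" --pt "0 48 0" --pt "0 -48 0" --pt "0 -48 0" --pt "0 48 0" --pt "0 48 0" --pt "0 -48 0" --pt "0 -48 0" --pt "0 48 0" --pt "0 48 0" --turn '[0,0,0,0,0,0,0,0,0,0,0,0]'

```text
clock: 9.8
position: [441.3, -243.2, 129.8]
ee_rot: [-0.173, 0.985, 0.019, -0.02]
contact_force: [1.4, 0.2, 0.1]
gripper_width: 85.5
```

>>> play_rows --pt "0 0 0" --pt "0 0 0" --turn '[0,0]'

```text
clock: 10.0
position: [442.3, -241.4, 130.9]
ee_rot: [-0.175, 0.984, 0.018, -0.019]
contact_force: [0.1, -1.1, -0.1]
gripper_width: 85.7
```

>>> play_rows --pt "0 0 45" --pt "0 0 45" --pt "0 0 -45" --pt "0 0 -45" --pt "0 0 0" --pt "0 0 0" --turn '[0,0,0,0,0,0]'

```text
clock: 10.6
position: [448.3, -246.0, 138.0]
ee_rot: [-0.175, 0.984, 0.014, -0.013]
contact_force: [0.1, 0.8, 0.5]
gripper_width: 85.2
```

Vertical reversals correct the tilt, so I'll repeat them.

>>> play_rows --pt "0 0 45" --pt "0 0 45" --pt "0 0 -45" --pt "0 0 -45" --pt "0 0 45" --pt "0 0 45" --pt "0 0 -45" --pt "0 0 -45" --pt "0 0 0" --pt "0 0 0" --turn '[0,0,0,0,0,0,0,0,0,0]'

```text
clock: 11.6
position: [457.4, -252.8, 158.2]
ee_rot: [-0.177, 0.984, 0.006, -0.004]
contact_force: [0.4, -0.4, -0.1]
gripper_width: 85.4
```

```bash
cat > key.py <<'E'
from h import *
s=arm.read_state();im,d,K,T=shot("wrist"); W=cloud(d,K,T)
q=s["ee_rot"]; print(s["position"],q,"jaw",np.degrees(2*np.arctan2(q[1],q[0]))%180)
def sel(z0,z1,R): 
    m=(abs(W[...,0]-445)<R)&(abs(W[...,1]+252)<R)&(W[...,2]>z0)&(W[...,2]<z1); return W[m]
t=sel(49,58,25); print("keytop",len(t),np.median(t,0),cv2.minAreaRect(t[:,:2].astype(np.float32)))
t=sel(25,31,60); print("block",np.median(t[:,2]),cv2.minAreaRect(t[:,:2].astype(np.float32)))
E
python3 key.py
```

```text
[ 457.44546043 -252.78369093  158.24444108] [-0.17667872  0.98424236  0.00596386 -0.00400369] jaw 20.35325875666524
keytop 73 [ 445.86429987 -253.70921776   52.4612688 ] ((445.7373046875, -253.7313232421875), (7.460721015930176, 7.320569038391113), 20.861263275146484)
block 26.68546287647162 ((444.9499206542969, -253.39797973632812), (59.536338806152344, 44.811134338378906), 19.192787170410156)
```

>>> play_rows --pt "-4 0 -15" --pt "-4 0 -15" --pt "-4 0 -15" --pt "0 0 -15" --pt "0 0 -15" --pt "0 0 -12" --pt "0 0 0" --pt "0 0 0" --turn '[-0.01,-0.01,0,0,0,0,0,0]' --grip -0.1

```text
clock: 12.45
position: [457.2, -256.9, 87.2]
ee_rot: [-0.168, 0.986, -0.002, 0.01]
contact_force: [0.0, -0.1, -0.3]
gripper_width: 38.8
```

```bash
python3 key.py
```

```text
[ 457.15023837 -256.85633202   87.1564565 ] [-0.16814557  0.9857053  -0.00176985  0.01043977] jaw 19.36112842728255
keytop 145 [ 445.8134441  -254.56753203   52.32788147] ((445.3648376464844, -253.8326416015625), (7.522942543029785, 8.373106002807617), 19.84440803527832)
block 26.82331464345092 ((445.4287414550781, -253.55299377441406), (60.23550033569336, 44.83322525024414), 18.584230422973633)
```

>>> play_rows --pt "-6 1.5 0" --pt "-6 1.5 0" --pt "0 0 -8" --pt "0 0 -8" --pt "0 0 0" --turn '[0,0,0,0,0]'

```text
clock: 13.0
position: [444.8, -253.7, 72.2]
ee_rot: [-0.168, 0.986, -0.003, 0.012]
contact_force: [0.5, 0.1, 0.2]
gripper_width: 38.6
```

>>> play_rows --pt "0 0 -7" --pt "0 0 -7" --pt "0 0 -7" --pt "0 0 -5" --pt "0 0 0" --turn '[0,0,0,0,0]'

```text
clock: 13.5
position: [444.6, -253.7, 42.8]
ee_rot: [-0.168, 0.986, -0.002, 0.011]
contact_force: [-0.3, -0.2, 0.1]
gripper_width: 38.5
```

>>> play_rows --pt "1 0 2" --pt "0 0 0" --pt "0 0 0" --pt "0 0 0" --pt "0 0 0" --pt "0 0 0" --turn '[0,0,0,0,0,0]' --grip -1

```text
clock: 14.1
position: [446.2, -253.9, 45.6]
ee_rot: [-0.168, 0.986, -0.003, 0.012]
contact_force: [-0.4, 0.7, -0.0]
gripper_width: 4.4
```

>>> play_rows --pt "0 0 0" --pt "0 0 0" --turn '[0,0]'

```text
clock: 14.3
position: [446.2, -253.9, 45.7]
ee_rot: [-0.168, 0.986, -0.003, 0.012]
contact_force: [0.2, 0.1, -1.5]
gripper_width: 4.7
```

```bash
python3 - <<'E'
from h import *
im,d,K,T=shot("wrist"); p=proj([446,-254,50],K,T);print(p,arm.read_state()["gripper_width"]);u,v=p.astype(int)
cv2.imwrite("pics/w4.png",cv2.resize(im[v-75:v+75,u-100:u+100],(800,600),interpolation=cv2.INTER_CUBIC)[:,:,::-1])
E
```

```text
[322.04836245 257.71158797] 4.824116803328205
```

View pics/w4.png

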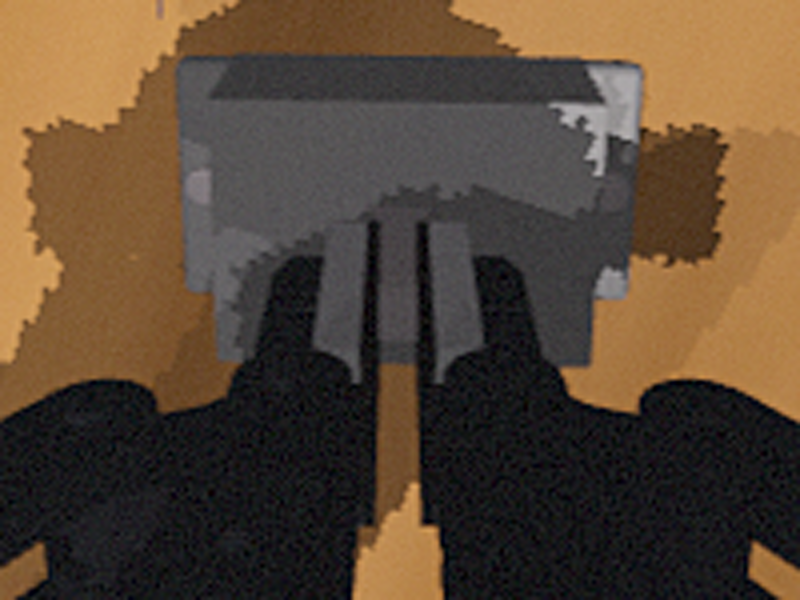

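The key sits between the pads at crop (400,265). I lift it straight up out of its pocket.

>>> play_rows --pt "0 0 5" --pt "0 0 6" --pt "0 0 8" --pt "0 0 9" --pt "0 0 9" --pt "0 0 9" --pt "0 0 10" --pt "0 0 10" --pt "0 0 0" --turn '[0,0,0,0,0,0,0,0,0]'

```text
clock: 15.25
position: [447.0, -254.1, 119.3]
ee_rot: [-0.169, 0.986, -0.003, 0.014]
contact_force: [0.4, 0.2, -0.7]
gripper_width: 5.0
```

```bash
python3 - <<'E'
from h import *
s=arm.read_state(); print(s["position"],s["ee_rot"],s["gripper_width"],s["contact_force"])
im,d,K,T=shot("wrist"); p=proj(s["position"],K,T);print(p);u,v=p.astype(int)
W=cloud(d,K,T); np.savez("w5.npz",im=im,d=d,K=K,T=T)
im2,d2,K2,T2=shot("scene"); p=proj(s["position"],K2,T2); u2,v2=p.astype(int); np.savez("s5.npz",im=im2,d=d2,K=K2,T=T2,pos=s["position"])
a=cv2.resize(im[v-75:v+75,u-50:u+50],(400,600),interpolation=cv2.INTER_CUBIC); b=cv2.resize(im2[v2-38:v2+37,u2-25:u2+25],(400,600),interpolation=cv2.INTER_CUBIC)
cv2.imwrite("pics/w5.png",np.hstack([a,b])[:,:,::-1]); print(u,v,u2,v2)
W2=cloud(d2,K2,T2);m=(abs(W2[...,0]-447)<8)&(abs(W2[...,1]+254)<8)&(W2[...,2]>30)&(W2[...,2]<s["position"][2]-3); print(W2[m].mean(0) if m.any() else 0,m.sum(),W2[m].min(0),W2[m].max(0))
E
```

```text
[ 447.04197656 -254.10854222  119.30178002] [-0.16850619  0.98559859 -0.00340918  0.01376472] 4.986156463852265 [ 0.42292345  0.20290335 -0.7252928 ]
[320.98901686 254.24683513]
320 254 353 265
[ 444.02895793 -255.03835322   83.4327015 ] 126 [ 439.07937187 -260.84515376   30.03008995] [ 454.48633359 -246.19437192  115.61075654]
```

View pics/w5.png

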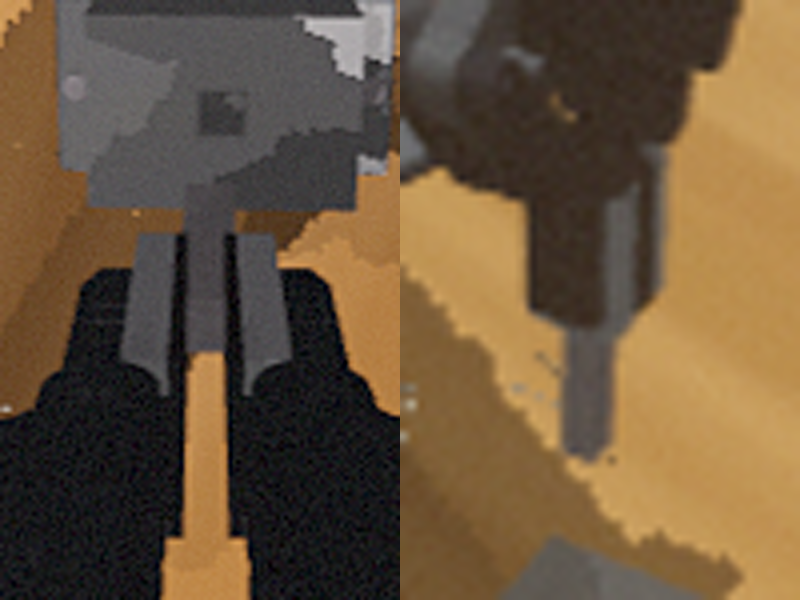

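>>> play_rows --pt "8 10 30" --pt "9 40 10" --pt "9 43 0" --pt "9 43 0" --pt "9 43 0" --pt "8 43 0" --pt "8 43 0" --pt "0 36 0" --pt "0 0 0" --turn '[0,0,0,0,0,0,0,0,0]'

```text
clock: 16.25
position: [503.7, 58.4, 153.4]
ee_rot: [-0.165, 0.986, -0.001, 0.007]
contact_force: [-0.9, -0.5, -0.5]
gripper_width: 4.7
```

```bash
cat > slot.py <<'E'
from h import *
import sys
s=arm.read_state(); q=s["ee_rot"]; print(s["clock"],s["position"],q,"jaw",np.degrees(2*np.arctan2(q[1],q[0]))%180)
im,d,K,T=shot("wrist"); W=cloud(d,K,T); np.savez(sys.argv[1]+".npz",im=im,d=d,K=K,T=T,pos=s["position"])
m=(abs(W[...,0]-522)<30)&(abs(W[...,1]+20)<30)&(W[...,2]>71)&(W[...,2]<78); t=W[m]; print("collar",cv2.minEnclosingCircle(t[:,:2].astype(np.float32)),np.median(t[:,2]))
m=(abs(W[...,0]-522)<30)&(abs(W[...,1]+20)<30)&(W[...,2]>97)&(W[...,2]<107); t=W[m]; print("top",cv2.minEnclosingCircle(t[:,:2].astype(np.float32)),np.median(t[:,2]))
p=proj([522,-20,88],K,T);u,v=p.astype(int); print(u,v)
np.save(sys.argv[1]+"uv.npy",[u,v])
v0=max(v-32,0);cv2.imwrite(f"pics/{sys.argv[1]}.png",cv2.resize(im[v0:v0+64,u-40:u+40],(800,640)[:2],interpolation=cv2.INTER_CUBIC)[:600,:,::-1])
E
python3 slot.py w6; python3 - <<'E'
from h import *
z=np.load("s5.npz"); print(proj([447,-254,81.6],z["K"],z["T"]))
E
```

```text
16.25 [503.70057832  58.39494587 153.431354  ] [-0.16534162  0.98620763 -0.00142088  0.00739134] jaw 19.03470550517676
collar ((522.3992309570312, -22.19814109802246), 25.08610725402832) 73.55310638304624
top ((522.4060668945312, -22.230501174926758), 12.002301216125488) 101.39379876296157
333 109
[352.29276954 283.66787556]
```

View pics/w6.png

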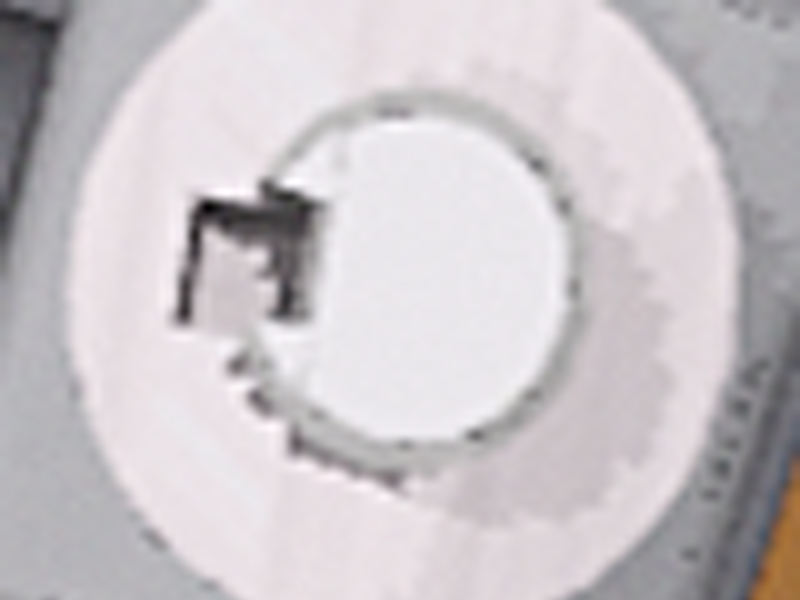

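```bash
python3 - <<'E'
from h import *
z=np.load("w6.npz");K,T=z["K"],z["T"]; C=-T[:3,:3].T@T[:3,3]
def ray(u,v,h):
    r=T[:3,:3].T@np.linalg.solve(K,[u,v,1.]); return C+r*(h-C[2])/r[2]
for h in(73.5,75):
    P=lambda x,y:ray(293+x/10-.45,77+y/10-.45,h)[:2]
    tl,bl=P(192,198),P(178,325); mid=(tl+bl)/2; e=tl-bl
    c=(P(405,-10+0)+P(405,0))/2
    L,R=P(70,290),P(740,290)
    print(h,tl,bl,np.linalg.norm(e),"edge ang->dir",np.degrees(np.arctan2(e[1],e[0]))%180-90)
    for c in([522.4,-22.2],(L+R)/2): 
        dd=mid-c; print("c",c,"mid r",np.hypot(*dd),"ang",np.degrees(np.arctan2(dd[1],dd[0])))
    print("collar width",np.linalg.norm(L-R))
z5=np.load("w5.npz");K,T=z5["K"],z5["T"]
cam=-T[:3,:3].T@T[:3,3]; print("cam",cam)
o=np.radians(19); ex=np.array([np.cos(o),np.sin(o),0]);ey=np.array([-np.sin(o),np.cos(o),0])
for a,b in((4,4),(4,-4),(-4,4),(-4,-4)): print(proj(np.array([446,-254,81.6])+a*ex+b*ey,K,T))
E
```

```text
73.5 [539.9789641  -23.93580608] [538.13999306 -15.10858367] 9.016743863417245 edge ang->dir 11.76807973623707
c [522.4, -22.2] mid r 16.873318193644742 ang 9.131480393628767
c [522.92229202 -22.95996463] mid r 16.499304561496537 ang 12.026171361762488
collar width 49.99314493870228
75 [539.87839168 -23.84727488] [538.05187907 -15.079854  ] 8.95565839101604 edge ang->dir 11.76807973623724
c [522.4, -22.2] mid r 16.78963339707828 ang 9.380119968380049
c [522.93727294 -22.87804444] mid r 16.387527202762985 ang 12.02617136176242
collar width 49.654457833727214
cam [ 467.01043763 -321.53153103  260.55978386]
[317.88385601 235.17062898]
[317.93196218 224.19828622]
[329.55767362 235.36171097]
[329.73910843 224.38125227]
```

>>> play_rows --pt "4 -14 0" --pt "4 -14 0" --pt "4 -14 0" --pt "4 -14 0" --pt "4 -14 0" --pt "2 -7 0" --pt "0 0 0" --pt "0 0 0" --turn '[-0.03,-0.03,-0.03,-0.03,0,0,0,0]'

```text
clock: 17.1
position: [523.6, -35.7, 150.8]
ee_rot: [-0.092, 0.996, -0.003, 0.003]
contact_force: [0.3, -0.2, 0.2]
gripper_width: 4.9
```

```bash
python3 slot.py w7
```

```text
17.1 [523.5882777  -35.73859213 150.8420749 ] [-0.09206208  0.99574437 -0.00254038  0.00335832] jaw 10.56459067678503
collar ((522.8427734375, -20.504714965820312), 25.20234489440918) 73.82208751715335
top ((523.6546630859375, -25.547151565551758), 10.818565368652344) 101.18255851508066
320 235
```

View pics/w7.png

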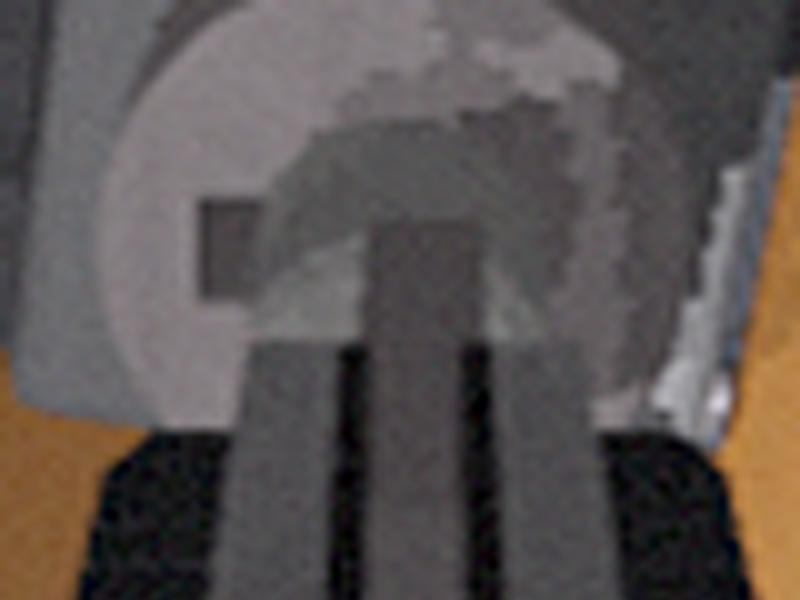

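```bash
python3 - <<'E'
from h import *
z=np.load("w7.npz");K,T=z["K"],z["T"]; C=-T[:3,:3].T@T[:3,3]; pos=z["pos"]
def ray(u,v,h):
    r=T[:3,:3].T@np.linalg.solve(K,[u,v,1.]); return (C+r*(h-C[2])/r[2])[:2]
P=lambda x,y,h:ray(280+x/10-.45,203+y/10-.45,h)
for h in(74,75): 
    a,b=P(198,200,h),P(200,300,h); e=a-b; print(a,b,(a+b)/2,np.linalg.norm(e),"dir",np.degrees(np.arctan2(e[1],e[0]))%180-90)
f=P(370,218,113.1),P(485,218,113.1); m=(f[0]+f[1])/2; print("foot far edge",f,np.linalg.norm(f[0]-f[1]),"mid-TCP",m-pos[:2])
E
```

```text
[540.29775997 -22.21690101] [538.6805671  -13.46887274] [539.48916353 -17.84288688] 8.896252658195671 dir 10.47366693674958
[540.27939879 -22.59791145] [538.66960519 -13.88990872] [539.47450199 -18.24391009] 8.855548937095309 dir 10.47366693674985
foot far edge (array([527.85874149, -38.01273461]), array([520.16949157, -39.47248207])) 7.826584634158505 mid-TCP [ 0.42583883 -3.00401621]
```

>>> play_rows --pt "3 4 0" --pt "3 4 0" --pt "3 4 0" --pt "2.4 4.2 0" --pt "0 0 0" --pt "0 0 0" --turn '[0,0,0,0,0,0]'

```text
clock: 17.75
position: [536.1, -15.5, 151.0]
ee_rot: [-0.094, 0.996, -0.002, 0.004]
contact_force: [-1.0, 0.0, -0.5]
gripper_width: 5.1
```

```bash
python3 slot.py w8; python3 - <<'E'
from h import *
im,d,K,T=shot("scene"); print(proj([534.7,-18.6,113],K,T),proj([534.7,-18.6,103],K,T))
s=np.load("w8uv.npy");z=np.load("w8.npz")["im"]; u,v=s
a=cv2.resize(z[v-32:v+28,u-40:u],(400,600),interpolation=cv2.INTER_CUBIC)
p=proj([530,-18,100],K,T).astype(int); b=cv2.resize(im[p[1]-30:p[1]+30,p[0]-20:p[0]+20],(400,600),interpolation=cv2.INTER_CUBIC)
a=cv2.resize(z[v-30:v+30,u-20:u+20],(400,600),interpolation=cv2.INTER_CUBIC)
cv2.imwrite("pics/w8b.png",np.hstack([a,b])[:,:,::-1])
E
```

```text
17.75 [536.11969529 -15.52969012 151.0191184 ] [-0.09414928  0.99554847 -0.00244572  0.00362939] jaw 10.804819004456903
collar ((522.9622802734375, -20.62621307373047), 25.194543838500977) 73.83577935505909
top ((523.03173828125, -20.89455795288086), 12.319683074951172) 101.55550511348343
341 214
[309.33280051 200.79695799] [309.42969386 204.84994887]
```

View pics/w8b.png

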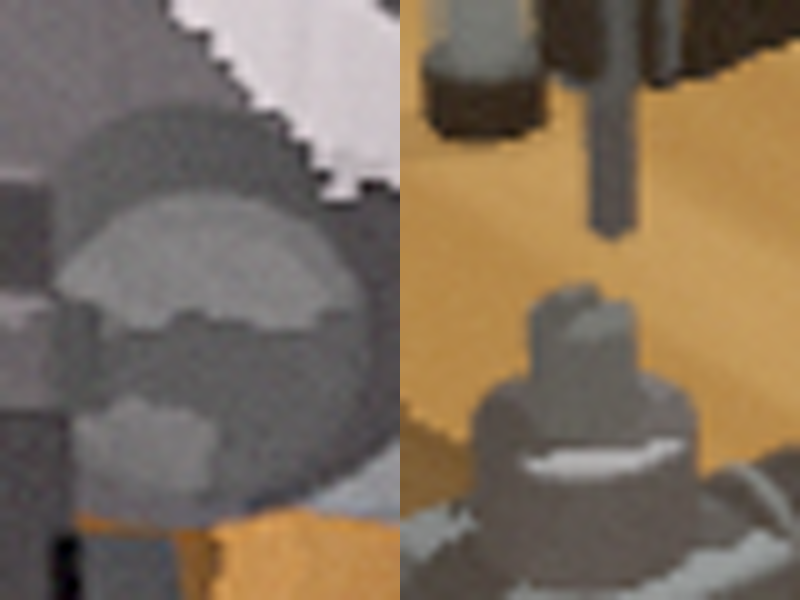

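>>> play_rows --pt "-1 -3.4 -2" --pt "0 0 0" --pt "0 0 0" --turn '[0,0,0]'

```text
clock: 18.15
position: [534.6, -19.9, 148.8]
ee_rot: [-0.094, 0.996, -0.002, 0.003]
contact_force: [1.1, -0.3, -0.1]
gripper_width: 4.8
```

>>> play_rows --pt "0.4 0.5 -3" --pt "0 0 -3" --pt "0 0 -3" --pt "0 0 0" --turn '[0,0,0,0]'

```text
clock: 18.55
position: [534.8, -19.7, 138.9]
ee_rot: [-0.093, 0.996, -0.002, 0.003]
contact_force: [-0.1, 0.3, -0.2]
gripper_width: 4.9
```

>>> play_rows --pt "0.2 0.3 -3" --pt "0 0 -3" --pt "0 0 -2" --pt "0 0 0" --turn '[0,0,0,0]'

```text
clock: 18.95
position: [535.0, -19.3, 130.0]
ee_rot: [-0.093, 0.996, -0.002, 0.003]
contact_force: [-0.3, -0.6, -0.7]
gripper_width: 5.1
```

>>> play_rows --pt "0 0 -3" --pt "0 0 -3" --pt "0 0 -3" --pt "0 0 -2" --pt "0 0 0" --turn '[0,0,0,0,0]'

```text
clock: 19.45
position: [535.0, -19.3, 118.0]
ee_rot: [-0.093, 0.996, -0.002, 0.003]
contact_force: [1.3, -0.8, -0.1]
gripper_width: 4.9
```

>>> play_rows --pt "0 0 -2" --pt "0 0 -2" --pt "0 0 0" --turn '[0,0,0]'

```text
clock: 19.75
position: [535.1, -19.3, 113.7]
ee_rot: [-0.093, 0.996, -0.002, 0.003]
contact_force: [0.1, -0.8, 0.0]
gripper_width: 4.7
```

>>> play_rows --pt "0 0 -2" --pt "0 0 -2" --pt "0 0 0" --turn '[0,0,0]'

```text
clock: 20.05
position: [535.2, -19.2, 109.5]
ee_rot: [-0.093, 0.996, -0.002, 0.003]
contact_force: [-0.0, -0.2, -0.6]
gripper_width: 4.9
```

>>> play_rows --pt "0 0 -1.5" --pt "0 0 -1" --pt "0 0 0" --turn '[0,0,0]'

```text
clock: 20.35
position: [535.2, -19.3, 106.8]
ee_rot: [-0.093, 0.996, -0.002, 0.003]
contact_force: [0.1, -0.5, -0.3]
gripper_width: 5.2
```

>>> play_rows --pt "0 0 0" --pt "0 0 0" --pt "0 0 0" --turn '[0,0,0]' --grip -0.4

```text
clock: 20.65
position: [535.4, -19.2, 107.0]
ee_rot: [-0.094, 0.996, -0.003, 0.004]
contact_force: [-0.7, 0.3, 0.9]
gripper_width: 25.7
```

>>> play_rows --pt "0 0 10" --pt "0 0 15" --pt "0 0 20" --pt "0 0 0" --turn '[0,0,0,0]'

```text
clock: 21.05
position: [535.7, -19.4, 155.3]
ee_rot: [-0.094, 0.996, -0.003, 0.004]
contact_force: [0.9, -0.0, 0.5]
gripper_width: 25.6
```

```bash
python3 - <<'E'
from h import *
s=arm.read_state(); print(s["position"],s["ee_rot"],s["contact_force"],s["gripper_width"])
im,d,K,T=shot("wrist"); W=cloud(d,K,T); im2,d2,K2,T2=shot("scene"); W2=cloud(d2,K2,T2)
for w in(W,W2):
    r=np.hypot(w[...,0]-534.7,w[...,1]+18.4); m=(r<8)&(np.hypot(w[...,0]-522.5,w[...,1]+20.5)>12.5)&(w[...,2]>77)&(w[...,2]<140); t=w[m]; print(len(t),t.mean(0) if len(t) else "",np.percentile(t[:,2],[50,90,100]) if len(t) else "")
p=proj([522,-20,85],K,T).astype(int);q=proj([522,-20,85],K2,T2).astype(int)
f=lambda i,p:cv2.resize(i[max(p[1]-38,0):p[1]+37,p[0]-25:p[0]+25],(400,600),interpolation=cv2.INTER_CUBIC)
cv2.imwrite("pics/w9.png",np.hstack([f(im,p),f(im2,q)])[:,:,::-1])
E
```

```text
[535.67917083 -19.38628801 155.31555452] [-0.09377471  0.99558176 -0.00283355  0.00390343] [ 0.87705901 -0.03419943  0.49033581] 25.62958070786812
39 [535.73845812 -20.11766685  88.29757066] [90.34883508 91.59588692 92.41024424]
10 [536.7233679  -22.50202248  83.77390386] [82.47573063 90.77581977 93.92429217]
```

View pics/w9.png

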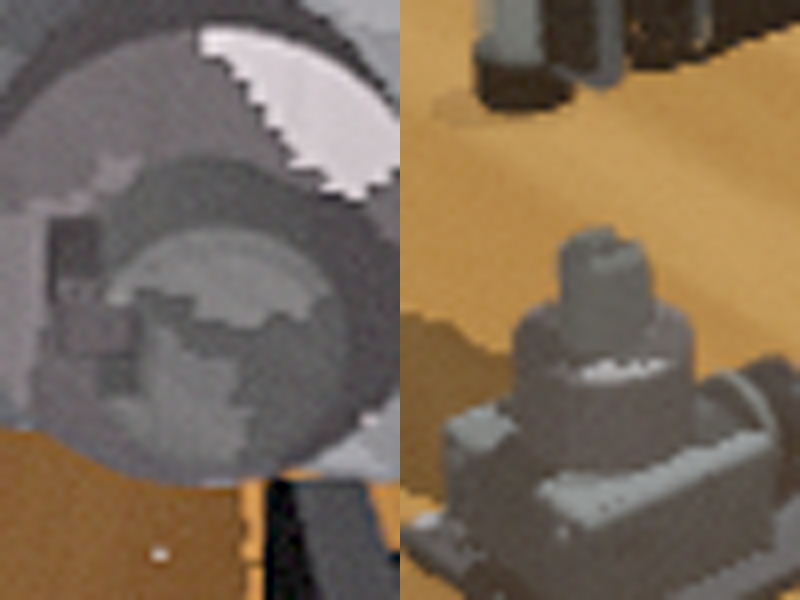

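>>> play_rows --pt "-11 37 0" --pt "-11 37 0" --pt "-11 37 0" --pt "-11 37 0" --pt "-11 37 0" --pt "-8 28 0" --pt "0 0 0" --pt "0 0 0" --turn '[0,0,0,0,0,0,0,0]' --grip 0.6

```text
clock: 21.95
position: [463.9, 198.3, 146.6]
ee_rot: [-0.091, 0.996, -0.005, -0.004]
contact_force: [-0.7, -0.9, -0.2]
gripper_width: 68.4
```

```bash
cat > wheel.py <<'E'
from h import *
import sys
s=arm.read_state(); q=s["ee_rot"]; print(s["clock"],s["position"],q,"jaw",np.degrees(2*np.arctan2(q[1],q[0]))%180,s["gripper_width"])
im,d,K,T=shot("wrist"); W=cloud(d,K,T); np.savez(sys.argv[1]+".npz",im=im,d=d,K=K,T=T)
m=(abs(W[...,0]-459)<28)&(abs(W[...,1]-231)<28)&(W[...,2]>31)&(W[...,2]<40); t=W[m]
(c0,c1),R=cv2.minEnclosingCircle(t[:,:2].astype(np.float32)); print("boss",c0,c1,R,np.median(t[:,2]),len(t))
# boss-top occupancy in rectified top view, 0.5 mm/px
S=120; g=(np.mgrid[:S,:S]-S/2)*.5; X=g[1]+c0; Y=g[0]+c1
h=np.median(t[:,2]); pts=np.stack([X,Y,np.full_like(X,h)],-1)@T[:3,:3].T+T[:3,3]; uv=pts@K.T; uv=(uv[...,:2]/uv[...,2:]).astype(np.float32)
zz=cv2.remap(np.nan_to_num(W[...,2]).astype(np.float32),uv[...,0],uv[...,1],cv2.INTER_NEAREST)
r=np.hypot(X-c0,Y-c1); a=np.degrees(np.arctan2(Y-c1,X-c0))
hole=(zz<h-3)
for r0 in(14.5,15.5,16.5,17.5):
    k=hole&(abs(r-r0)<.5); al=np.radians(a[k]); 
    if k.sum(): mean=np.degrees(np.angle(np.exp(1j*al).mean())); dev=(a[k]-mean+180)%360-180; print(r0,k.sum(),"mean",mean.round(1),"range",dev.min().round(),dev.max().round())
inn=hole&(r<19); mm=cv2.moments(inn.astype(np.uint8)); print("hole centroid",(mm["m10"]/mm["m00"]-S/2)*.5,(mm["m01"]/mm["m00"]-S/2)*.5)
E
python3 wheel.py w10
```

```text
21.95 [463.93692656 198.29844432 146.60670854] [-0.09106466  0.99582499 -0.00485475 -0.00403089] jaw 10.449927357208196 68.43852091712114
boss 460.296630859375 230.1099090576172 22.149023056030273 34.778147696372955 1010
14.5 38 mean -62.8 range -69.0 19.0
15.5 43 mean -64.5 range -69.0 22.0
16.5 37 mean -60.7 range -16.0 16.0
17.5 37 mean -60.7 range -16.0 17.0
hole centroid 0.7849658314350805 -1.7375854214123017
```

>>> play_rows --pt "-1 9 -8" --pt "-1 9 -10" --pt "-1 8 -10" --pt "0 0 -10" --pt "0 0 -8" --pt "0 0 0" --pt "0 0 0" --turn '[0,0,0,0,0,0,0]'

```text
clock: 22.7
position: [460.7, 222.4, 94.2]
ee_rot: [-0.088, 0.996, -0.006, -0.006]
contact_force: [0.1, -0.1, 0.6]
gripper_width: 68.0
```

```bash
python3 wheel.py w11
```

```text
22.7 [460.65341075 222.35968775  94.2378014 ] [-0.08797947  0.99608327 -0.00636604 -0.00609885] jaw 10.095149474008366 68.00402797051228
boss 460.1168212890625 230.173828125 22.270605087280273 34.78288169349422 1609
14.5 38 mean -60.9 range -19.0 19.0
15.5 40 mean -59.5 range -18.0 18.0
16.5 40 mean -62.5 range -53.0 22.0
17.5 36 mean -61.9 range -52.0 18.0
hole centroid 0.8040752351097176 -1.5953873712494406
```

>>> play_rows --pt "0 4 -8" --pt "0 3 -10" --pt "0 0 -10" --pt "0 0 -10" --pt "0 0 -8" --pt "0 0 0" --pt "0 0 0" --turn '[0,0,0,0,0,0,0]'

```text
clock: 23.45
position: [460.7, 229.8, 44.4]
ee_rot: [-0.088, 0.996, -0.006, -0.006]
contact_force: [0.0, 0.5, -0.0]
gripper_width: 68.1
```

>>> play_rows --pt "-0.3 0.2 -7" --pt "0 0 -7" --pt "0 0 -7" --pt "0 0 -6" --pt "0 0 -3" --pt "0 0 0" --turn '[0,0,0,0,0,0]'

```text
clock: 24.05
position: [460.8, 230.2, 12.3]
ee_rot: [-0.088, 0.996, -0.006, -0.005]
contact_force: [-0.1, 0.4, 0.9]
gripper_width: 68.1
```

>>> play_rows --pt "-0.5 0 -1.2" --pt "0 0 0" --pt "0 0 0" --pt "0 0 0" --pt "0 0 0" --turn '[0,0,0,0,0]' --grip -1

```text
clock: 24.55
position: [460.0, 230.2, 11.4]
ee_rot: [-0.088, 0.996, -0.006, -0.005]
contact_force: [-0.5, -0.9, -1.1]
gripper_width: 42.3
```

>>> play_rows --pt "0 0 3" --pt "0 0 6" --pt "0 0 10" --pt "0 0 15" --pt "0 0 0" --turn '[0,0,0,0,0]'

```text
clock: 25.05
position: [460.0, 230.0, 47.9]
ee_rot: [-0.088, 0.996, -0.006, -0.005]
contact_force: [0.3, 0.8, -0.8]
gripper_width: 42.1
```

```bash
python3 - <<'E'
from h import *
s=arm.read_state(); print(s["position"],s["gripper_width"],s["contact_force"],s["ee_rot"],s["joints"])
im,d,K,T=shot("wrist"); W=cloud(d,K,T); np.savez("w12.npz",im=im,d=d,K=K,T=T)
m=(abs(W[...,0]-460)<24)&(abs(W[...,1]-230)<30)&(W[...,2]>45)&(W[...,2]<85); t=W[m]; print(len(t),np.histogram(t[:,2],np.arange(45,86,2)))
E
```

```text
[459.97667992 230.02302791  47.94742143] 42.05705157018426 [ 0.25280496  0.80036128 -0.83358846] [-0.08764264  0.99612113 -0.00573599 -0.00534386] [ 0.78087534  0.42150076 -0.47984446  0.00315493 -0.68500523 -0.60781822]
8849 (array([1218,  349,  176,  205,  237,  233,  250,  272,  266,  281,  301,
        359, 3372,  523,   94,  107,  103,  105,  126,  272]), array([45, 47, 49, 51, 53, 55, 57, 59, 61, 63, 65, 67, 69, 71, 73, 75, 77,
       79, 81, 83, 85]))
```

>>> play_rows --pt "2 -5 25" --pt "4 -15 25" --pt "5 -20 20" --pt "5 -22 12" --pt "6 -24 5" --pt "6 -24 0" --pt "6 -24 0" --pt "6 -24 0" --pt "6 -24 0" --pt "5 -20 0" --pt "4 -15 0" --pt "0 0 0" --turn '[0.05,0.1,0.12,0.12,0.12,0.12,0.12,0.12,0.12,0.1,0.06,0]'

```text
clock: 26.3
position: [510.3, 2.6, 132.1]
ee_rot: [-0.634, 0.773, -0.01, -0.004]
contact_force: [-0.7, 0.3, -1.6]
gripper_width: 42.2
```

>>> play_rows --pt "0 0 0" --pt "0 0 0" --turn '[0,0]'

```text
clock: 26.5
position: [509.5, 2.7, 131.3]
ee_rot: [-0.633, 0.774, -0.009, -0.005]
contact_force: [0.1, 0.3, -2.1]
gripper_width: 42.4
```

>>> play_rows --pt "4 -7 0" --pt "4 -7 0" --pt "3 -6 0" --pt "0 0 0" --pt "0 0 0" --turn '[0.015,0.015,0.01,0,0]'

```text
clock: 27.0
position: [520.0, -14.6, 130.8]
ee_rot: [-0.65, 0.76, -0.009, -0.005]
contact_force: [-0.6, 0.0, -1.4]
gripper_width: 42.4
```

>>> play_rows --pt "1.3 -3 0" --pt "1 -2.5 0" --pt "0 0 0" --pt "0 0 0" --turn '[0,0,0,0]'

```text
clock: 27.4
position: [522.1, -19.7, 130.8]
ee_rot: [-0.65, 0.76, -0.008, -0.005]
contact_force: [-0.3, 0.4, -2.4]
gripper_width: 42.5
```

```bash
python3 - <<'E'
from h import *
s=arm.read_state(); print(s["clock"],s["position"],s["ee_rot"],s["contact_force"])
im,d,K,T=shot("wrist"); W=cloud(d,K,T); np.savez("w13.npz",im=im,d=d,K=K,T=T)
P=s["position"]; B=W-P
m=(np.hypot(B[...,0],B[...,1])<28)&(W[...,2]>148)&(W[...,2]<160); t=W[m]; print("boss top",len(t),np.median(t,0),cv2.minEnclosingCircle(t[:,:2].astype(np.float32)))
m=(abs(B[...,0])<35)&(abs(B[...,1])<35)&(W[...,2]>70)&(W[...,2]<77); t=W[m]; print("collar",len(t),cv2.minEnclosingCircle(t[:,:2].astype(np.float32)) if len(t) else 0)
m=(np.hypot(B[...,0],B[...,1])<13)&(W[...,2]>96)&(W[...,2]<106); t=W[m]; print("shaft top seen through bore",len(t),t.mean(0) if len(t) else 0,t.min(0) if len(t) else 0,t.max(0) if len(t) else 0)
# top view at boss-top height
h=151.5+0; 
S=120;g=(np.mgrid[:S,:S]-S/2)*.5;X=g[1]+P[0];Y=g[0]+P[1]
im2,d2,K2,T2=shot("scene"); np.savez("s13.npz",im=im2,d=d2,K=K2,T=T2)
W2=cloud(d2,K2,T2)
from scipy.optimize import least_squares
for nm,z0,z1,R in(("rim",P[2]-10,P[2]-1,30),("boss",P[2]+2,P[2]+20,22),("shaft",80,100,12),("collar",50,72,25)):
    m=(abs(W2[...,0]-522)<45)&(abs(W2[...,1]+20)<45)&(W2[...,2]>z0)&(W2[...,2]<z1);p=W2[m]
    if len(p)>5: print(nm,len(p),least_squares(lambda c:np.hypot(p[:,0]-c[0],p[:,1]-c[1])-R,[522,-20],loss="soft_l1").x)
E
```

```text
27.4 [522.14801617 -19.72168354 130.83659897] [-0.64980639  0.76003498 -0.0084673  -0.0051755 ] [-0.27959297  0.43776467 -2.39387061]
boss top 4879 [524.15013656 -20.89915779 154.04921595] ((526.5183715820312, -20.399917602539062), 26.46893310546875)
collar 731 ((523.4539184570312, -20.644960403442383), 25.332256317138672)
shaft top seen through bore 50 [515.14354485 -16.15896843 101.3985159 ] [512.29238881 -19.09407723  99.47645224] [517.95329559 -12.08331372 102.904331  ]
rim 81 [520.26633888 -18.2653112 ]
boss 209 [519.67419941 -26.37423944]
shaft 97 [521.22948285 -20.75237343]
collar 187 [520.84295206 -20.51801303]
```

>>> play_rows --pt "0.4 -0.8 -4" --pt "0 0 -4" --pt "0 0 -4" --pt "0 0 0" --pt "0 0 0" --turn '[0,0,0,0,0]'

```text
clock: 28.0
position: [522.2, -20.6, 117.3]
ee_rot: [-0.65, 0.76, -0.008, -0.006]
contact_force: [-0.5, 0.1, -1.9]
gripper_width: 42.6
```

>>> play_rows --pt "0 0 -1.5" --pt "0 0 -1.5" --pt "0 0 0" --turn '[0,0,0]'

```text
clock: 28.3
position: [522.3, -20.6, 114.2]
ee_rot: [-0.65, 0.76, -0.008, -0.006]
contact_force: [0.2, -0.1, -1.2]
gripper_width: 42.2
```

>>> play_rows --pt "0.3 0 -1.5" --pt "0 0 -1.5" --pt "0 0 0" --turn '[0,0,0]'

```text
clock: 28.6
position: [522.8, -20.5, 111.1]
ee_rot: [-0.65, 0.76, -0.008, -0.005]
contact_force: [-0.6, -0.2, -0.7]
gripper_width: 42.5
```

>>> play_rows --pt "0 0 -1.5" --pt "0 0 -1.5" --pt "0 0 0" --turn '[0,0,0]'

```text
clock: 28.9
position: [522.8, -20.5, 107.9]
ee_rot: [-0.65, 0.76, -0.008, -0.005]
contact_force: [0.1, 0.4, -1.8]
gripper_width: 42.3
```

>>> play_rows --pt "0 0 -1.2" --pt "0 0 -1" --pt "0 0 0" --turn '[0,0,0]'

```text
clock: 29.2
position: [522.8, -20.5, 105.5]
ee_rot: [-0.65, 0.76, -0.008, -0.005]
contact_force: [0.5, 0.2, -0.8]
gripper_width: 42.5
```

>>> play_rows --pt "0 0 -1" --pt "0 0 -1" --pt "0 0 0" --turn '[0,0,0]'

```text
clock: 29.5
position: [522.9, -20.5, 103.3]
ee_rot: [-0.65, 0.76, -0.008, -0.005]
contact_force: [-0.0, 0.0, -0.8]
gripper_width: 42.4
```

>>> play_rows --pt "0 0 -1" --pt "0 0 -1" --pt "0 0 0" --turn '[0,0,0]'

```text
clock: 29.8
position: [522.9, -20.5, 101.2]
ee_rot: [-0.65, 0.76, -0.008, -0.005]
contact_force: [-0.9, -0.8, -2.2]
gripper_width: 42.3
```

>>> play_rows --pt "0 0 -1.2" --pt "0 0 -1.2" --pt "0 0 0" --turn '[0,0,0]'

```text
clock: 30.1
position: [522.9, -20.5, 98.5]
ee_rot: [-0.65, 0.76, -0.008, -0.005]
contact_force: [-1.1, -0.4, -1.9]
gripper_width: 42.2
```

The wheel's underside is at about 87 mm, already below the key's top, and no contact shows. I keep going down.

>>> play_rows --pt "0 0 -1.5" --pt "0 0 -1.5" --pt "0 0 -1.2" --pt "0 0 0" --turn '[0,0,0,0]'

```text
clock: 30.5
position: [522.9, -20.5, 93.9]
ee_rot: [-0.65, 0.76, -0.008, -0.005]
contact_force: [0.8, 0.3, -2.0]
gripper_width: 42.5
```

>>> play_rows --pt "0 0 -1.2" --pt "0 0 -1.2" --pt "0 0 -1" --pt "0 0 0" --turn '[0,0,0,0]'

```text
clock: 30.9
position: [522.9, -20.5, 90.2]
ee_rot: [-0.65, 0.76, -0.008, -0.005]
contact_force: [0.0, 1.0, -2.4]
gripper_width: 42.3
```

>>> play_rows --pt "0 0 -0.8" --pt "0 0 -0.8" --pt "0 0 0" --turn '[0,0,0]'

```text
clock: 31.2
position: [523.0, -20.5, 88.5]
ee_rot: [-0.65, 0.76, -0.009, -0.005]
contact_force: [0.9, 0.5, -2.5]
gripper_width: 42.3
```

>>> play_rows --pt "0 0 -0.8" --pt "0 0 -0.6" --pt "0 0 0" --turn '[0,0,0]'

```text
clock: 31.5
position: [523.0, -20.5, 87.0]
ee_rot: [-0.65, 0.76, -0.009, -0.005]
contact_force: [-0.5, -0.1, -1.9]
gripper_width: 42.0
```

>>> play_rows --pt "0 0 -0.6" --pt "0 0 0" --turn '[0,0]'

```text
clock: 31.7
position: [523.2, -20.5, 86.6]
ee_rot: [-0.65, 0.76, -0.009, -0.005]
contact_force: [1.0, -0.5, -2.5]
gripper_width: 42.6
```

>>> play_rows --pt "0 0 -0.6" --pt "0 0 0" --turn '[0,0]'

```text
clock: 31.9
position: [523.2, -20.5, 86.6]
ee_rot: [-0.65, 0.76, -0.009, -0.005]
contact_force: [0.6, 0.1, -1.4]
gripper_width: 42.5
```

>>> play_rows --pt "0 0 -0.7" --pt "0 0 0" --turn '[0,0]'

```text
clock: 32.1
position: [523.3, -20.5, 86.6]
ee_rot: [-0.65, 0.76, -0.009, -0.005]
contact_force: [-0.3, 0.5, -0.3]
gripper_width: 42.1
```

The wheel stopped at the expected height with light contact. I release it and back off.

>>> play_rows --pt "0 0 0" --pt "0 0 0" --pt "0 0 0" --pt "0 0 0" --turn '[0,0,0,0]' --grip 0.6

```text
clock: 32.5
position: [524.3, -20.4, 86.6]
ee_rot: [-0.65, 0.76, -0.01, -0.004]
contact_force: [-0.5, -0.4, 1.0]
gripper_width: 68.5
```

>>> play_rows --pt "0 0 8" --pt "0 0 12" --pt "0 0 20" --pt "0 0 30" --pt "0 0 30" --pt "0 0 0" --pt "0 0 0" --turn '[0,0,0,0,0,0,0]'

```text
clock: 33.2
position: [523.9, -20.7, 192.8]
ee_rot: [-0.65, 0.76, -0.01, -0.004]
contact_force: [-0.1, 0.4, -0.5]
gripper_width: 68.4
```

```bash
python3 - <<'E'
from h import *
s=arm.read_state(); print(s["clock"],s["position"],s["contact_force"],s["gripper_width"])
im,d,K,T=shot("wrist"); W=cloud(d,K,T); im2,d2,K2,T2=shot("scene")
r=np.hypot(W[...,0]-522.8,W[...,1]+20.5)
for nm,a,b in(("shaft",0,10),("boss",19.5,21.5),("rim",24,28.5)):
    z=W[...,2][(r>a)&(r<b)]; z=z[np.isfinite(z)]; print(nm,len(z),np.percentile(z,[10,50,90]).round(1))
m=(r>19)&(r<21.5)&(W[...,2]>100); t=W[m]; A=np.c_[t[:,:2]-t[:,:2].mean(0),np.ones(len(t))]; print("boss plane slope",np.linalg.lstsq(A,t[:,2],rcond=None)[0])
k=(r>12.8)&(r<17.5)&(W[...,2]<106); 
a=np.degrees(np.arctan2(W[...,1]+20.5,W[...,0]-522.8))[k]; print("keyway",k.sum(),np.percentile(a,[5,50,95]).round(),np.percentile(W[...,2][k],[10,50,90]).round(1))
p=proj([523,-20,105],K,T).astype(int);q=proj([522,-20,85],K2,T2).astype(int)
f=lambda i,p:cv2.resize(i[max(p[1]-45,0):max(p[1]-45,0)+90,p[0]-30:p[0]+30],(400,600),interpolation=cv2.INTER_CUBIC)
cv2.imwrite("pics/w14.png",np.hstack([f(im,p),f(im2,q)])[:,:,::-1])
E
```

```text
33.2 [523.9050557  -20.69249711 192.83727923] [-0.07246495  0.41828998 -0.51588456] 68.42052107659656
shaft 414 [100.2 101.9 102.8]
boss 567 [109.5 110.8 288.3]
rim 5173 [ 86.4 284.9 292. ]
boss plane slope [  3.40822535   0.36816292 185.03237592]
keyway 60 [-145.  -96.   29.] [ 92.   97.2 103.2]
```

View pics/w14.png

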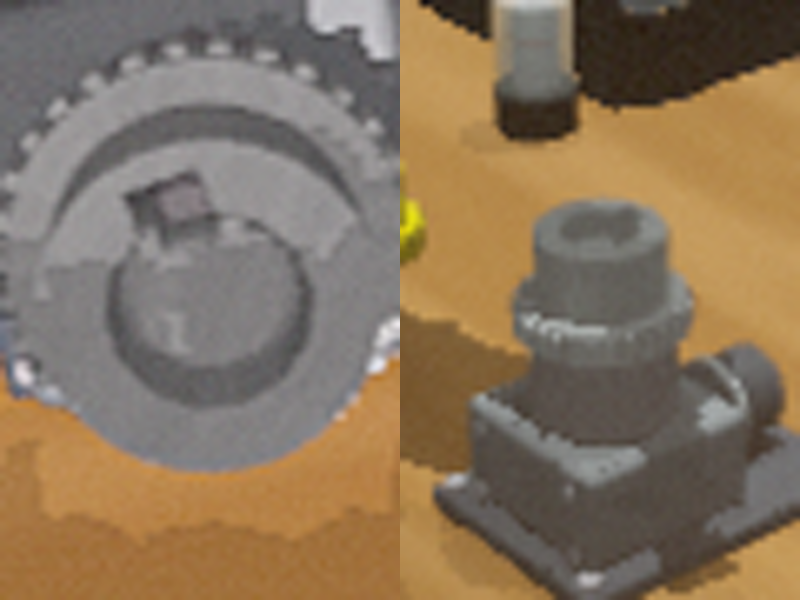

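The picture shows the key standing in the keyway at crop (185,200). The wheel sits on the collar with its rim at the bottom, and the boss top reads 110.8 mm against 111 expected. I hand the job in.

```bash
python3 -c "
from bench import arm
print(arm.job_done(), arm.read_state()['clock'])"
```

```text
the job is handed in; nothing more can be done
the job is handed in; nothing more can be done
```

I put the key in the shaft's slot, fitted the wheel over it flat on the collar, let go, and handed the job in at about 33 s of robot time.

- **Key:** I took it from its block and lowered it into the slot, which points about 10.5° from world +x. I let it fall into the pocket. Afterwards its top read about 92–94 mm above the desk; home is 94 mm.
- **Wheel:** I took the grey wheel from among the red and yellow ones and turned it about 71° during the carry, so its keyway already matched the key. It never had to rest on the key's top. It went down without resistance and stopped at the expected height. The force readings between moves stayed under about 3 N.
- **Last checks:** The boss top is at 110.8 mm, with 111 mm expected when seated. The last picture shows the key standing in the keyway, the rim at the bottom on the collar, and the gripper open and well clear.
- **Not confirmed:** The numeric check of the wheel's flatness failed because the gripper's own fingers got into the depth points. The depth check of the keyway's angle was too scattered to use. Flatness and keyway fit therefore rest on the boss height and the picture. I did not measure the other objects on the desk again, but nothing touched them as far as the forces and pictures show.
- **Budget:** I viewed 12 pictures, two over the budget of 10. A slow tilt of the tool during fast moves also cost about 8 s to correct.

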